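Snap the drive card into the plate-rolls control unit

TASK

Slide the tall circuit card (the other two in the rack are shorter) straight up out of the slotted rack by the grip bar on its top edge, and push it upright down into the card slot of the control unit until it snaps past the catches and sits fully home. Do not let go: finish while the gripper still holds the card and keeps pressing it down into the unit with about 10 N. Leave the short cards, the wrench and the tin where they are.

Things in the scene. Friction and masses are not known exactly. Their poses are not given: they have to be found in the camera images.
- card_tall: The card to fit: upright green board 88 mm wide (its y), 5 mm thick (its x), black grip bar in the middle of its top edge (10 mm thick, 50 wide, 35 tall); 140 mm tall in all, about 0.14 kg. A round 5 mm radius bump on each side edge, 12 mm above the lower edge, makes it 97 mm wide there. Fits either way round. In any of the rack's slots. Origin: middle of its lower edge, z up.
- card_grip (a point): Middle of the grip bar of the tall card, 126 mm above its lower edge, 14 mm below its top; pinch here across the 10 mm thickness (the card's x). Axes as the card's.
- rack: Fixed aluminium rack, 130 (its x) by 124 mm (its y), 64 mm tall, with three upright slots at x = -36, 0, 36 mm, each 7 mm wide in x and open at the top, that take the side edges of a card standing along the rack's y, its lower edge on the slot floor 12 mm above the bench. Any card may be in any slot. Origin: centre of its underside, on the bench, z up.
- unit: Fixed grey control unit, 120 (its x) by 144 mm (its y), front and back blocks 60 mm tall, fins on the back one to 69 mm. Between them the card slot along its y: two upright black end guides, 9 mm wide in x, 101 mm between end walls, flared open at the top (up to 84 mm above the bench). A spring-loaded steel ball catch in each end wall. Origin: centre of its underside, on the bench, z up.
- slot_mouth (a point): Centre of the card slot's mouth, 82 mm above the bench on the unit's axis, 70 mm above the connector. Axes as the unit's.
- connector: Fixed brass contact strip at the bottom of the card slot, 66 mm (its y) by 12 mm (its x); the lower edge of a fully home card bears on it. Origin: centre of its top face, 12 mm above the bench, z up; axes as the unit's.
- catch_l (a joint): Ball catch in the end guide at the unit's +y: 12 mm steel ball on a spring, 33 mm above the bench. Value: metres pushed back into the wall; 0 = out, most about 0.004. The card's bumps meet both balls with the lower edge 17 mm above home; the push rises to about 10 to 15 N, drops suddenly about 9 mm above home, then the card runs free to the connector.
- catch_r (a joint): The same ball catch in the end guide at the unit's -y.
- card_low1: A circuit card like the tall one (same 88 x 5 mm board, side bumps and grip bar) but only 100 mm tall overall; stands in another slot of the rack. Bystander. Origin: middle of its lower edge, z up.
- card_low2: A circuit card like the tall one (same 88 x 5 mm board, side bumps and grip bar) but only 100 mm tall overall; stands in another slot of the rack. Bystander. Origin: middle of its lower edge, z up.
- wrench: Loose steel spanner, 180 mm long, lying along its x on the bench between the rack and the unit. Bystander. Origin under its middle.
- tin: Loose open steel tin, 72 mm across, 60 mm tall, standing beyond the spanner. Bystander. Origin: centre of its underside.
Mind the look-alikes: they are no part of the job. What is shaped like the card_tall but blue, red or white is not meant.

How it is judged:
By the outcome, as a careful person would: the job done as asked, in the order asked, and still so for the second after the job is handed in, while the arm keeps its last pose, push and grip.
It also fails if it takes over 48 s, if anything falls off the work surface, if the arm or the gripper's body presses on something with over 40 N, if the wrist force passes 120 N, or if a joint passes its speed limit or range.

ROBOT

A 6-joint arm with a two-finger parallel gripper is mounted at the origin on the work surface. World frame = base frame: x ahead of the robot, y to its left, z up, the work surface at z = 0. Lengths are in mm, angles in degrees, forces in N, time in s.
With the tool pointing down it reaches from about 350 to 850 mm from the base axis. Payload 8.1 kg.
Tool frame: the origin (TCP) lies midway between the tips of the shut fingers; the grasp point (between the pads) lies 19 mm behind it; z points along the fingers, y is the direction in which the jaws open and shut (so a half turn about z gives the same grasp; the last joint's range is limited). The gripper opens to 85 mm and grips with 20 to 120 N. Pads are 22 mm wide; open, the fingers measure 114 mm over their backs; the gripper's body (76 mm by 85 mm) begins 54 mm behind the grasp point. The pads swing forward as they close: fully open they stand 13 mm farther back than shut.
Start: joints at [67.357, 7.471, 85.268, -0, 87.261, -4.893], TCP at [182.899, 571.448, 231.292] pointing down, gripper open.
Joint ranges: [-169.43, 169.43], [-51.17, 129.36], [1.28, 143.12], [-76.62, 256.62], [0, 156.53], [-152.29, 152.29]. Speed limits (degrees/s): [136.94, 136.94, 159.86, 180, 180, 180].

INTERFACE

Orientations are given as [roll, pitch, yaw] about the fixed x, y, z axes, in that order (R = Rz(yaw) Ry(pitch) Rx(roll)).
In Python, from bench import telemetry, snapshot, camera_params, job gives the robot as it stands. The module is installed in compiled form; this text tells all that it offers.
- The arm moves only by the shell command python3 -m jog 'ROWS' [FORCE]. ROWS is JSON, a list that holds one entry, the list of rows, each a list of 7 numbers: the shift along the tool's x, y, z in units of 50 mm (1.0 is 50 mm), then the turn, a rotation vector about the tool's x, y, z in units of 2 pi rad (1.0 is 2 pi rad), then the opening, from 0 (shut) to 1 (fully open). In form: [[[dx, dy, dz, rx, ry, rz, claw], ...]]. A call has 1 to 12 rows; each row shifts and turns the commanded pose from where the row before left it, along the tool's axes as they then stand; what a row does not reach is not made up. A row lasts 1/8 s, in which the tool goes at most 62.5 mm and 10.7 degrees, less where a joint would pass 70% of its speed; a pose out of reach is approached as far as the arm can. A call with a number of a shift or a turn outside -1 to 1 is refused whole. A call with a gripper value outside its range is refused whole. The fingers move at their own pace and stop on an object; FORCE is the grip in N (left out, the last holds). Time passes only in rows, so rows that do not move let the fingers close. It gives the time, the measured TCP pose, the force and the opening at its end, in the units of the state.
- telemetry.sense(): the state, without advancing time (a new reading comes with each control period).
- snapshot(name): name is "scene" or "top"; returns (picture, depth): 400x640x3 uint8, red, green, blue; 400x640 float32, mm along the optical axis (not along the pixel's ray), 0 where there is no reading.
- camera_params(name): a dict with "K" (3x3 intrinsics, pixels), "D" ([k1, k2, p1, p2, k3] as OpenCV has them; the pictures are not rectified), "extrinsics" (4x4, takes a point from camera to world coordinates). Camera axes: x right, y down, z forward; pixel columns grow to the right and rows downward; lengths in mm; the calibration is good to about 2 mm. A picture is of the moment at which its call begins. camera_params takes no time and is no camera call.
- job.hand_in(): hands the job in, once; it reports no verdict.
The state is a dict: "time": time; "joint_pos": joint angles; "qd": joint speeds; "joint_efforts": joint torques, N m; "tool_pos": TCP position; "tcp_rot": TCP orientation; "ft_force": force on the tool from outside, world axes, zero at the start; "wrist_torque": the same for the moment, N m; "finger_gap": finger opening in mm.
Only numpy, scipy, OpenCV 4.12 (cv2) and the standard library are available. Lean on these libraries where they do the work, as an engineer would, in place of code of your own. Each camera call takes 0.05 s, during which the arm holds its last target. There are 200 camera calls.

## Working session

There is one attempt and no reset: what is moved stays moved. The work goes in short steps, Python scripts to look and compute and a shell command to move; the robot and the scene stay as the last step left them, time stands still between calls to the robot, and variables do not carry over. Pictures are saved under pics/ and viewed, about 8 in all and at most 12, crops included, and the job is handed in when it is done.

```bash
mkdir -p pics; cat > h.py <<'E'
import numpy as np, cv2
from bench import telemetry, snapshot, camera_params, job
def cam(n):
    c=camera_params(n); return np.array(c["K"],float),np.array(c["D"],float),np.array(c["extrinsics"],float)
def ray(n,uv):
    K,D,T=cam(n); p=cv2.undistortPoints(np.array(uv,float).reshape(-1,1,2),K,D)[:,0]
    return T[:3,3], np.c_[p,np.ones(len(p))]@T[:3,:3].T
def onz(n,uv,z):
    o,d=ray(n,uv); return o+d*((z-o[2])/d[:,2])[:,None]
def proj(n,P):
    K,D,T=cam(n); R=T[:3,:3].T
    return cv2.projectPoints(np.array(P,float).reshape(-1,1,3),cv2.Rodrigues(R)[0],-R@T[:3,3],K,D)[0][:,0]
def cloud(n,dep):
    v,u=np.mgrid[:400,:640]; o,d=ray(n,np.c_[u.ravel(),v.ravel()])
    P=o+d*dep.ravel()[:,None]; P[dep.ravel()==0]=np.nan
    return P.reshape(400,640,3)
E
python3 - <<'E'
from h import *
for n in("scene","top"):
    im,d=snapshot(n); cv2.imwrite(f"pics/{n}0.png",im[:,:,::-1]); np.save(f"{n}0.npy",d)
    K,D,T=cam(n); print(n,K.round(1).tolist(),D,T.round(3).tolist(),(d>0).mean())
print(telemetry.sense())
E
```

```text
scene [[448.3, 0.0, 324.6], [0.0, 448.3, 193.3], [0.0, 0.0, 1.0]] [-0.10847423  0.          0.          0.          0.        ] [[0.744, 0.427, -0.514, 1077.335], [0.668, -0.46, 0.585, -603.6], [0.013, -0.779, -0.627, 767.293], [0.0, 0.0, 0.0, 1.0]] 0.99591796875
top [[434.6, 0.0, 319.4], [0.0, 434.6, 206.7], [0.0, 0.0, 1.0]] [0.02257 0.      0.      0.      0.     ] [[0.008, -0.984, 0.176, 348.806], [-1.0, -0.007, 0.007, 4.964], [-0.006, -0.176, -0.984, 1207.327], [0.0, 0.0, 0.0, 1.0]] 0.996109375
{'time': 0.1, 'joint_pos': array([ 6.73585742e+01,  7.51094563e+00,  8.53235362e+01, -4.57291417e-04,
        8.72635367e+01, -4.89391215e+00]), 'qd': array([ 0.05626709, -0.08746066, -0.11286621,  0.01605026,  0.01660604,
        0.11165552]), 'joint_efforts': array([ 1.20103516e-03, -5.70958328e+01, -5.01938331e+01, -1.29084228e-04,
        8.22515110e-03,  7.30035117e-05]), 'tool_pos': array([182.68672116, 570.97616275, 230.34287789]), 'tcp_rot': array([-1.79902300e+02, -7.90699033e-03,  1.62252502e+02]), 'ft_force': array([-0.14586737, -0.4186281 , -0.79083999]), 'wrist_torque': array([ 0.01162772,  0.01292345, -0.00333098]), 'finger_gap': 85.17498068114003}
```

View pics/scene0.png

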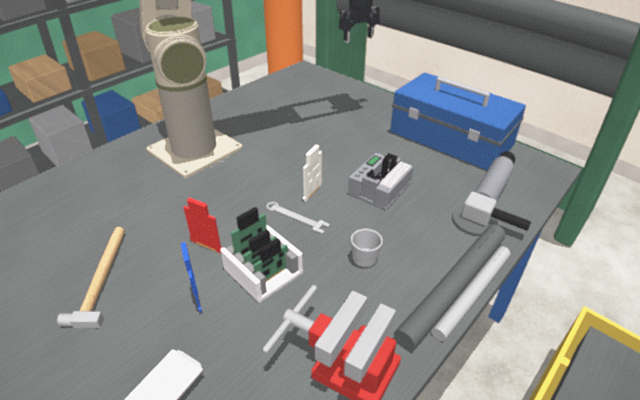

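View pics/top0.png

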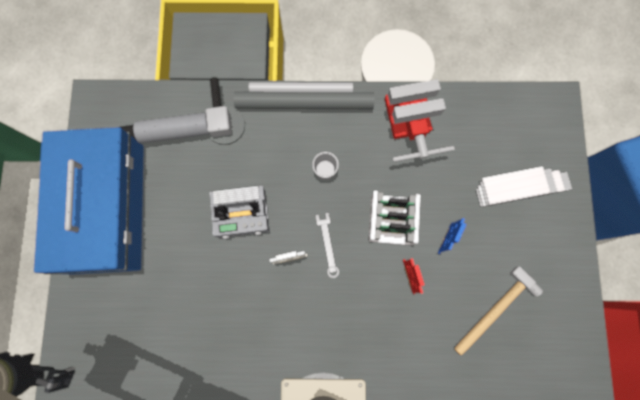

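Scene view: the rack is at (262,260), with the tall card in the slot nearest the robot, its bar at about (246,218). The unit is at (381,180), the spanner at (297,216) and the tin at (366,247). In the top view the rack is at (396,218) and the unit at (239,212).

Things that could be mistaken for the tall card (scene pixels): the green cards at (246,225), (264,243) and (270,255), red (203,225), blue (190,277) and white (313,172). I choose the green one at (246,225), which stands highest. Next I check that in a close crop and measure.

```bash
python3 - <<'E'
from h import *
a=cv2.imread("pics/scene0.png")[190:310,205:325]; b=cv2.imread("pics/top0.png")
f=lambda x:cv2.resize(x,(400,300),interpolation=cv2.INTER_CUBIC)
out=np.vstack([np.hstack([f(a[:90]),f(cv2.imread("pics/scene0.png")[140:215,335:435])]),np.hstack([f(b[185:251,355:443]),f(b[177:243,195:283])])])
cv2.imwrite("pics/crop1.png",out)
for n in("scene","top"):
    P=cloud(n,np.load(f"{n}0.npy")); Q=P.reshape(-1,3)
    print(n,'bench z',np.nanmedian(Q[(abs(Q[:,0]-450)<60)&(abs(Q[:,1]-0)<60)][:,2]))
    for nm,c in(("rack",(396,218)),("unit",(239,212))):
        g=onz("top",[c],40)[0]
        s=Q[(np.hypot(Q[:,0]-g[0],Q[:,1]-g[1])<110)&(Q[:,2]>25)]
        r=cv2.minAreaRect(s[:,:2].astype(np.float32)); print(nm,g.round(),r)
        for lo,hi in((45,58),(58,67),(67,80),(80,95),(95,120),(120,170)):
            t=s[(s[:,2]>lo)&(s[:,2]<hi)]
            if len(t)>3: print(lo,hi,len(t),t.mean(0).round(1),t.min(0).round(1),t.max(0).round(1),np.round(cv2.minAreaRect(t[:,:2].astype(np.float32))[2],1))
E
```

```text
scene bench z -0.1750927241031377
rack [ 528. -195.   40.] ((511.80810546875, -187.7279052734375), (125.33280181884766, 174.62655639648438), 85.62895202636719)
45 58 408 [ 554.8 -209.9   51.9] [ 463.  -255.4   45. ] [ 602.1 -135.    58. ] 86.0
58 67 960 [ 540.8 -206.1   62.5] [ 462.1 -256.    58. ] [ 603.  -123.8   67. ] 85.1
67 80 319 [ 542.  -200.6   73.9] [ 480.5 -250.4   67. ] [ 581.5 -146.    80. ] 88.5
80 95 446 [ 531.1 -192.8   87.1] [ 491.1 -234.6   80. ] [ 575.2 -142.1   95. ] 84.9
95 120 707 [ 529.  -191.8  106.8] [ 421.7 -231.3   95.1] [ 575.1 -142.3  120. ] 82.5
120 170 329 [ 498.9 -188.8  137.9] [ 488.5 -230.3  120. ] [ 505.2 -144.7  153.2] 83.2
unit [541. 232.  40.] ((547.1756591796875, 230.10137939453125), (123.10420227050781, 149.4823760986328), 7.263055801391602)
45 58 353 [559.3 205.4  52.2] [480.6 150.9  45.1] [614.7 307.4  58. ] 6.7
58 67 711 [544.5 222.6  61.8] [479.8 151.6  58. ] [611.4 308.9  67. ] 6.5
67 80 446 [568.4 226.   70.6] [507.9 159.2  67. ] [611.1 300.3  79.8] 7.1
80 95 74 [546.3 225.4  82.3] [525.4 169.4  80. ] [567.9 291.3  85.8] 6.3
top bench z 0.
[... 366 characters left out ...]
] [ 596.4 -125.9   79.8] 86.5
80 95 126 [ 527.7 -183.7   86.6] [ 488.3 -233.2   80. ] [ 571.6 -142.    94.9] 83.9
95 120 234 [ 538.  -187.6  109. ] [ 487.7 -228.2   95. ] [ 571.7 -142.1  119.7] 85.7
120 170 141 [ 492.6 -184.9  142.6] [ 486.9 -227.9  120.4] [ 498.9 -142.2  156. ] 85.4
unit [541. 232.  40.] ((540.3486328125, 231.0077362060547), (126.48343658447266, 144.4019012451172), 7.489230632781982)
45 58 333 [528.6 223.6  55. ] [476.2 153.7  45.1] [610.8 309.4  58. ] 7.5
58 67 1024 [535.  231.6  61.6] [475.5 154.6  58. ] [610.  308.7  67. ] 7.3
67 80 533 [560.8 231.7  71. ] [488.5 162.   67. ] [605.1 300.9  80. ] 8.1
80 95 91 [543.  234.3  82.6] [522.9 171.2  80. ] [564.1 292.5  87.8] 7.6
```

View pics/crop1.png

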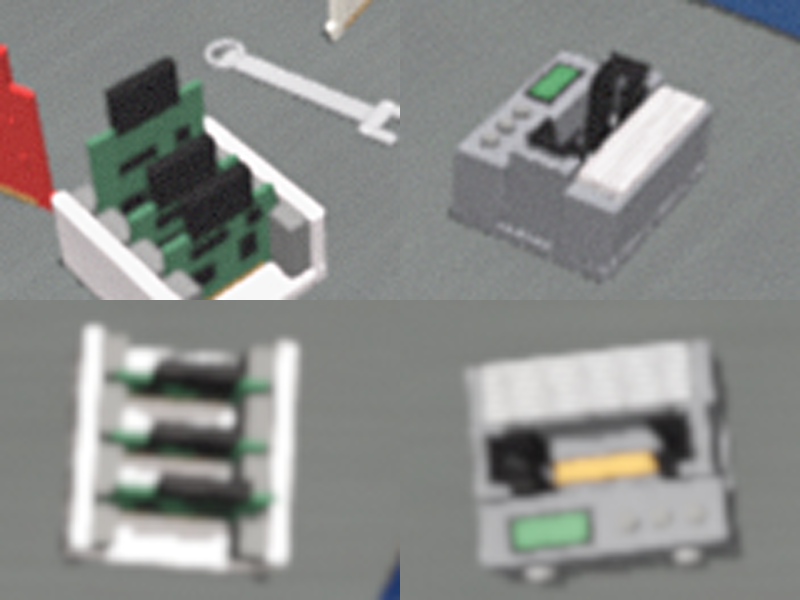

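The crop confirms it: the tall green card is in the slot nearest the robot and the two short ones are behind it. Next: precise card and unit positions from both views.

```bash
cat >> h.py <<'E'
from scipy.spatial.transform import Rotation as Ro
def togo(pos,yaw,n=1):
    s=telemetry.sense(); R=Ro.from_euler("xyz",s["tcp_rot"],degrees=True); G=Ro.from_euler("xyz",[180,0,yaw],degrees=True)
    print("at",s["tool_pos"].round(1),s["tcp_rot"].round(2),"F",s["ft_force"].round(1),"gap",s["finger_gap"].round(1),"t",s["time"])
    print("shift",(R.inv().apply(np.array(pos)-s["tool_pos"])/50).round(3),"turn",((R.inv()*G).as_rotvec()/2/np.pi).round(4))
E
python3 - <<'E'
from h import *
a=np.deg2rad(-4.4); ex=np.array([np.cos(a),np.sin(a)]); ey=np.array([-ex[1],ex[0]])
u=np.deg2rad(7.4); ux=np.array([np.cos(u),np.sin(u)]); uy=np.array([-ux[1],ux[0]])
for n in("scene","top"):
    im=cv2.imread(f"pics/{n}0.png")
    P=cloud(n,np.load(f"{n}0.npy")); hs=im.max(2).astype(int)
    m=(P[...,2]>115)&(P[...,2]<165)&(hs<75)&(abs(P[...,0]-493)<25)&(abs(P[...,1]+187)<60)
    v,w=np.nonzero(m); t=P[m]; print(n,"bar px",w.min(),w.max(),v.min(),v.max(),m.sum())
    x=t[:,:2]@ex; y=t[:,:2]@ey
    print(" bar along-x pct",np.percentile(x,[2,25,50,75,98]).round(1)," y",np.percentile(y,[1,99]).round(1),"z",np.percentile(t[:,2],[1,99]).round(1))
    c=np.percentile(y,[1,99]).mean()
    print(" centre xy",(np.median(x)*ex+c*ey).round(1))
    # connector: brass
    h=cv2.cvtColor(im,cv2.COLOR_BGR2HSV); b=(h[...,0]>12)&(h[...,0]<30)&(h[...,1]>90)&(abs(P[...,0]-541)<60)&(abs(P[...,1]-232)<60)
    if b.sum()>10:
        v,w=np.nonzero(b); q=onz(n,np.c_[w,v],12); print(" brass z",np.median(P[b][:,2]).round(1),"rect",cv2.minAreaRect(q[:,:2].astype(np.float32)))
    # unit top outline, guides
    t=P[(abs(P[...,0]-541)<80)&(abs(P[...,1]-232)<90)&(P[...,2]>56)]
    x=t[:,:2]@ux; y=t[:,:2]@uy
    lx,ly=np.percentile(x,[.5,99.5]),np.percentile(y,[.5,99.5]); print(" unit extents",lx.round(1),ly.round(1),"c",(lx.mean()*ux+ly.mean()*uy).round(1))
    g=P[(abs(P[...,0]-541)<80)&(abs(P[...,1]-232)<90)&(P[...,2]>78)]
    lx,ly=np.percentile(g[:,:2]@ux,[2,98]),np.percentile(g[:,:2]@uy,[2,98]); print(" guides",lx.round(1),ly.round(1),"c",(lx.mean()*ux+ly.mean()*uy).round(1),"z",np.percentile(g[:,2],98))
    r=P[(P[...,0]<470)&(P[...,0]>380)&(abs(P[...,1]+220)<60)&(P[...,2]>20)]; print(" red",r.min(0).round(),r.max(0).round())
togo([493,-187,220],85.6)
E
```

```text
scene bar px 237 258 208 230 308
 bar along-x pct [506.3 511.8 512.9 513.7 515.6]  y [-172.7 -125. ] z [117.7 152.4]
 centre xy [ 500.  -187.8]
 unit extents [512.3 631.5] [ 86.4 228.6] c [546.8 229.8]
 guides [556.8 585.5] [ 97.8 218.8] c [546.  230.5] z 85.16248538418368
 red [ 380. -247.   20.] [ 470. -215.  141.]
top bar px 389 408 225 229 57
 bar along-x pct [501.3 501.6 501.9 502.4 505.2]  y [-170.1 -122.4] z [118.  154.4]
 centre xy [ 489.2 -184.3]
 brass z 11.5 rect ((542.2970581054688, 234.75506591796875), (12.308849334716797, 61.838932037353516), 7.626339912414551)
 unit extents [508.9 627.8] [ 89.2 230.4] c [543.  231.7]
 guides [555.1 582.5] [100.7 219. ] c [543.4 231.8] z 87.60256925578226
 red [ 380. -244.   21.] [ 470. -215.  143.]Traceback (most recent call last):
  File "<stdin>", line 24, in <module>
  File "h.py", line 20, in togo
    print("at",s["tool_pos"].round(1),s["tcp_rot"].round(2),"F",s["ft_force"].round(1),"gap",s["finger_gap"].round(1),"t",s["time"])
                                                                                             ^^^^^^^^^^^^^^^^^^^^^
AttributeError: 'float' object has no attribute 'round'
```

```bash
sed -i 's/s\["finger_gap"\].round(1)/round(float(s["finger_gap"]),1)/' h.py; python3 - <<'E'
from h import *
togo([494,-186,220],85.6)
im=cv2.imread("pics/top0.png"); h=cv2.cvtColor(im,cv2.COLOR_BGR2HSV); m=((h[...,0]<8)|(h[...,0]>172))&(h[...,1]>130); m[:240]=0;m[320:]=0;m[:,:390]=0;m[:,440:]=0
P=cloud("top",np.load("top0.npy"))[m]; print("red",np.nanpercentile(P,[1,99],axis=0).round())
s=telemetry.sense(); d=np.array([494-s["tool_pos"][0],-186-s["tool_pos"][1],0]); 
R=Ro.from_euler("xyz",s["tcp_rot"],degrees=True); k=18
for i in range(k):  # per-row shift if yaw turned evenly over first 8 rows
    y=162.25-9.58*min(i,8); print(i,(Ro.from_euler("xyz",[180,0,y],degrees=True).inv().apply(d)/50/k).round(2)[:2],end=" ")
E
```

```text
at [182.7 571.  230.3] [-1.7990e+02 -1.0000e-02  1.6225e+02] F [-0.1 -0.4 -0.8] gap 85.2 t 0.1
shift [-10.545 -12.521   0.227] turn [-2.000e-04  2.000e-04  2.129e-01]
red [[ 333. -240.   11.]
 [ 413. -216.  142.]]
0 [-0.59 -0.7 ] 1 [-0.69 -0.59] 2 [-0.78 -0.46] 3 [-0.85 -0.33] 4 [-0.89 -0.18] 5 [-0.91 -0.03] 6 [-0.9   0.12] 7 [-0.87  0.27] 8 [-0.81  0.41] 9 [-0.81  0.41] 10 [-0.81  0.41] 11 [-0.81  0.41] 12 [-0.81  0.41] 13 [-0.81  0.41] 14 [-0.81  0.41] 15 [-0.81  0.41] 16 [-0.81  0.41] 17 [-0.81  0.41]
```

```bash
python3 -m jog '[[[-0.59,-0.7,0,0,0,0.0266,0.4],[-0.69,-0.59,0,0,0,0.0266,0.4],[-0.78,-0.46,0,0,0,0.0266,0.4],[-0.85,-0.33,0,0,0,0.0266,0.4],[-0.89,-0.18,0,0,0,0.0266,0.4],[-0.91,-0.03,0,0,0,0.0266,0.4],[-0.9,0.12,0,0,0,0.0266,0.4],[-0.87,0.27,0,0,0,0.0266,0.4],[-0.81,0.41,0,0,0,0,0.4],[-0.81,0.41,0,0,0,0,0.4],[-0.81,0.41,0,0,0,0,0.4]]]'; python3 -c "
from h import *
togo([494,-186,220],85.6)"
```

```text
time: 1.48
tool_pos: [373.8, 107.7, 231.1]
tcp_rot: [-180.0, -0.0, 85.6]
ft_force: [0.9, -0.6, -0.1]
finger_gap: 34.3
at [373.8 107.7 231.1] [-180.     -0.     85.64] F [ 0.9 -0.6 -0.1] gap 34.3 t 1.475
shift [-5.675  2.843  0.221] turn [-0.     -0.      0.0001]
```

```bash
python3 -m jog '[[[-0.8,0.4,0,0,0,0,0.4],[-0.8,0.4,0,0,0,0,0.4],[-0.8,0.4,0,0,0,0,0.4],[-0.8,0.4,0,0,0,0,0.4],[-0.8,0.4,0,0,0,0,0.4],[-0.8,0.4,0,0,0,0,0.4],[-0.8,0.4,0.3,0,0,0,0.4],[0,0,0.3,0,0,0,0.4],[0,0,0,0,0,0,0.4]]]'; python3 - <<'E'
from h import *
togo([494,-186,119],85.6)
for n in("scene","top"):
    im,d=snapshot(n); cv2.imwrite(f"pics/{n}1.png",im[:,:,::-1]); np.save(f"{n}1.npy",d)
f=lambda x:cv2.resize(x,(400,400),interpolation=cv2.INTER_CUBIC)
cv2.imwrite("pics/crop2.png",np.hstack([f(cv2.imread("pics/scene1.png")[150:290,190:330]),f(cv2.imread("pics/top1.png")[160:260,345:445])]))
E
```

```text
time: 2.6
tool_pos: [490.6, -179.8, 199.1]
tcp_rot: [-179.8, -0.1, 85.6]
ft_force: [0.6, 0.5, 0.5]
finger_gap: 34.6
at [ 490.6 -179.8  199.1] [-1.7977e+02 -1.1000e-01  8.5610e+01] F [0.6 0.5 0.5] gap 34.6 t 2.6
shift [-0.122  0.084  1.601] turn [-0.0006 -0.0003  0.    ]
```

View pics/crop2.png

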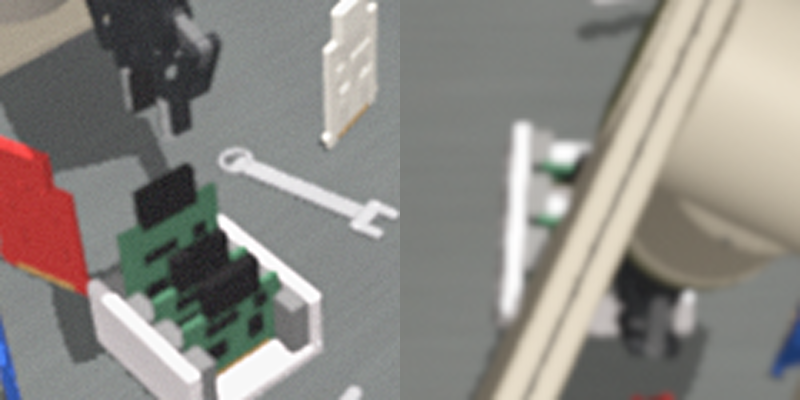

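The hand is right above the tall card's bar: fingers at (165,90) in the crop, bar at (165,195). I'll descend.

```bash
python3 -m jog '[[[-0.12,0.08,0.2,0,0,0,0.4],[0,0,0.35,0,0,0,0.4],[0,0,0.35,0,0,0,0.4],[0,0,0.35,0,0,0,0.4],[0,0,0.3,0,0,0,0.4],[0,0,0,0,0,0,0.4]]]'; python3 - <<'E'
from h import *
togo([494,-186,119],85.6)
im,d=snapshot("scene"); cv2.imwrite("pics/scene2.png",im[:,:,::-1])
cv2.imwrite("pics/crop3.png",cv2.resize(cv2.imread("pics/scene2.png")[170:290,190:330],(700,600),interpolation=cv2.INTER_CUBIC))
E
```

```text
time: 3.45
tool_pos: [494.4, -186.3, 121.8]
tcp_rot: [-179.8, -0.1, 85.6]
ft_force: [-0.1, -0.2, 0.4]
finger_gap: 34.1
at [ 494.4 -186.3  121.8] [-1.7982e+02 -7.0000e-02  8.5640e+01] F [-0.1 -0.2  0.4] gap 34.1 t 3.45
shift [ 0.006 -0.008  0.056] turn [-0.0005 -0.0002  0.0001]
```

View pics/crop3.png

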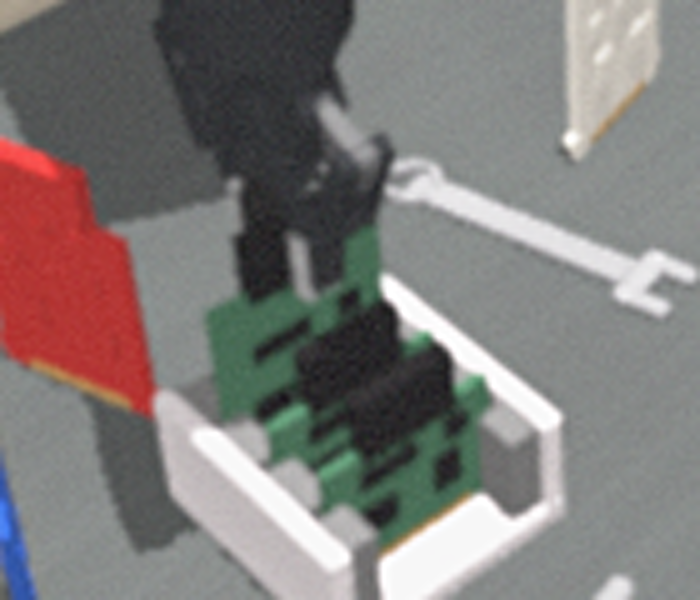

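The fingers straddle the bar. I'll close them gently and read the sideways force.

```bash
python3 -m jog '[[[0,0,0.05,0,0,0,0],[0,0,0,0,0,0,0],[0,0,0,0,0,0,0],[0,0,0,0,0,0,0],[0,0,0,0,0,0,0],[0,0,0,0,0,0,0]]]' 25;  python3 -m jog '[[[0,0,0,0,0,0,0],[0,0,0,0,0,0,0],[0,0,0,0,0,0,0]]]' 80
```

```text
time: 4.25
tool_pos: [495.9, -187.1, 121.9]
tcp_rot: [179.9, 0.0, 85.6]
ft_force: [-0.5, -0.4, 4.8]
finger_gap: 9.8
time: 4.62
tool_pos: [496.0, -187.2, 122.0]
tcp_rot: [179.9, 0.0, 85.6]
ft_force: [-0.4, 0.1, 5.9]
finger_gap: 8.9
```

Gripped. Now lift straight up.

```bash
python3 -m jog '[[[0,0,-0.1,0,0,0,0],[0,0,-0.1,0,0,0,0],[0,0,-0.2,0,0,0,0],[0,0,-0.3,0,0,0,0],[0,0,-0.3,0,0,0,0],[0,0,-0.3,0,0,0,0],[0,0,-0.3,0,0,0,0],[0,0,-0.3,0,0,0,0],[0,0,-0.3,0,0,0,0],[0,0,-0.2,0,0,0,0],[0,0,0,0,0,0,0]]]'; python3 - <<'E'
from h import *
togo([544.5,231.5,240],97.4)
E
```

```text
time: 6.0
tool_pos: [496.0, -187.1, 242.3]
tcp_rot: [179.9, 0.0, 85.6]
ft_force: [-0.0, -0.3, -2.5]
finger_gap: 8.8
at [ 496.  -187.1  242.3] [1.7991e+02 4.0000e-02 8.5640e+01] F [-0.  -0.3 -2.5] gap 8.8 t 6.0
shift [8.422 0.331 0.042] turn [ 0.0002  0.0001 -0.0327]
```

```bash
python3 -m jog '[[[0.5,0.03,0,0,0,0,0],[0.8,0.03,0,0,0,0,0],[0.8,0.03,0,0,0,0,0],[0.8,0.03,0,0,0,0,0],[0.8,0.03,0,0,0,0,0],[0.8,0.03,0,0,0,0,0],[0.8,0.03,0,0,0,0,0],[0.8,0.03,0,0,0,0,0],[0.8,0.03,0,0,0,0,0],[0.8,0.03,0,0,0,0,0],[0.7,0.03,0,0,0,0,0]]]'; python3 -m jog '[[[0,0,0.1,0,0,-0.011,0],[0,0,0.1,0,0,-0.011,0],[0,0,0.1,0,0,-0.0107,0],[0,0,0,0,0,0,0]]]'; python3 - <<'E'
from h import *
togo([544.5,231.5,210],97.4)
for n in("scene","top"):
    im,d=snapshot(n); cv2.imwrite(f"pics/{n}3.png",im[:,:,::-1]); np.save(f"{n}3.npy",d)
print(proj("scene",[[544,231,100]]),proj("top",[[544,231,100]]))
f=lambda x:cv2.resize(x,(400,400),interpolation=cv2.INTER_CUBIC)
cv2.imwrite("pics/crop4.png",np.hstack([f(cv2.imread("pics/scene3.png")[100:210,330:440]),f(cv2.imread("pics/top3.png")[150:260,180:290])]))
E
```

```text
time: 7.38
tool_pos: [543.4, 232.0, 240.2]
tcp_rot: [-179.9, 0.0, 85.7]
ft_force: [1.1, 0.4, -2.2]
finger_gap: 8.6
time: 7.88
tool_pos: [543.2, 230.4, 224.8]
tcp_rot: [-179.9, 0.0, 97.4]
ft_force: [-0.1, -1.0, -1.2]
finger_gap: 8.4
at [543.2 230.4 224.8] [-1.7986e+02  3.0000e-02  9.7390e+01] F [-0.1 -1.  -1.2] gap 8.4 t 7.875
shift [0.018 0.03  0.296] turn [-0.0004  0.0001 -0.    ]
[[382.08884958 158.60090739]] [[235.1069763  207.20281003]]
```

View pics/crop4.png

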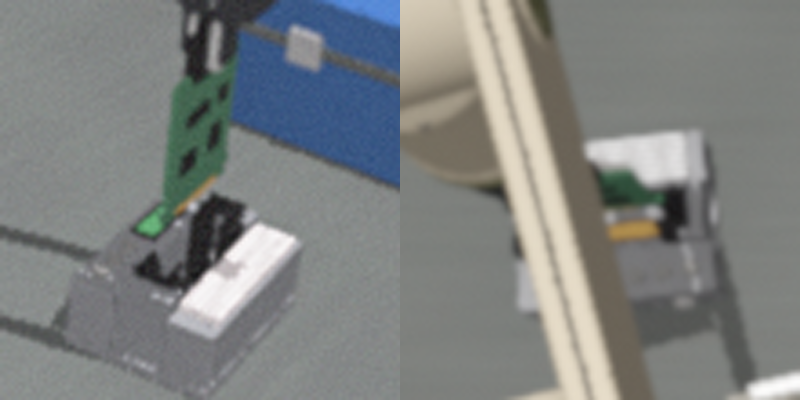

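The card hangs upright above the unit, with its lower edge at about (195,195) in the left crop. I'll measure card against slot in the same scene view, so the calibration error cancels.

```bash
cat > m.py <<'E'
from h import *
import sys
n,f=sys.argv[1],sys.argv[2]
u=np.deg2rad(7.4); ux=np.array([np.cos(u),np.sin(u)]); uy=np.array([-ux[1],ux[0]])
im=cv2.imread(f"pics/{f}.png"); P=cloud(n,np.load(f"{f}.npy")); h=cv2.cvtColor(im,cv2.COLOR_BGR2HSV)
g=(h[...,0]>45)&(h[...,0]<95)&(h[...,1]>60)&(abs(P[...,0]-544)<40)&(abs(P[...,1]-231)<70)&(P[...,2]>90)
t=P[g]; x=t[:,:2]@ux; y=t[:,:2]@uy; k=abs(x-np.median(x))<8; t,x,y=t[k],x[k],y[k]; z=t[:,2]
A=np.c_[np.ones(len(x)),y-y.mean(),z-z.mean()]; c=np.linalg.lstsq(A,x,rcond=None)[0]
print(n,len(x),"face x",c[0].round(1),"yaw",7.4-np.degrees(c[1]).round(2),"lean deg",np.degrees(c[2]).round(2),"z",np.percentile(z,[1,99]).round(1))
for lo in range(95,220,10):
    s=(z>lo)&(z<lo+10)
    if s.sum()>10: print(lo,s.sum(),np.percentile(y[s],[1,99]).round(1),np.percentile(y[s],[1,99]).mean().round(1),np.median(x[s]).round(1))
E
python3 m.py scene scene3; python3 m.py top top3
python3 - <<'E'
from h import *
u=np.deg2rad(7.4); ux=np.array([np.cos(u),np.sin(u)]); uy=np.array([-ux[1],ux[0]])
s=telemetry.sense()["tool_pos"][:2]; print("tcp in unit axes",s@ux,s@uy)
for n in("scene","top"):
    P=cloud(n,np.load(f"{n}0.npy")); 
    for lo,hi in((74,79),(79,90)):
        g=P[(abs(P[...,0]-541)<80)&(abs(P[...,1]-232)<90)&(P[...,2]>lo)&(P[...,2]<hi)]
        x=g[:,:2]@ux;y=g[:,:2]@uy
        for q in(y<y.mean(),y>y.mean()): print(n,lo,q.sum(),"x",np.percentile(x[q],[3,50,97]).round(1),"y",np.percentile(y[q],[3,50,97]).round(1))
E
```

```text
scene 454 face x 570.9 yaw 6.53 lean deg 0.26 z [119.3 224.5]
115 19 [112.  195.1] 153.6 570.6
125 47 [111.  200.2] 155.6 570.9
135 50 [114.1 197.2] 155.7 570.9
145 37 [112.6 196.4] 154.5 571.2
155 35 [114.  199.6] 156.8 571.4
165 54 [114.9 197.7] 156.3 571.2
175 52 [113.7 199.3] 156.5 571.0
185 29 [115.  197.5] 156.2 571.3
195 54 [114.1 200.2] 157.1 571.1
205 48 [113.6 199.1] 156.3 571.0
215 25 [113.4 174.4] 143.9 570.9
top 89 face x 564.6 yaw 11.84 lean deg 0.38 z [127.5 224.3]
155 11 [116.8 142.1] 129.4 564.0
165 12 [117.1 140.2] 128.7 564.6
185 11 [120.  138.9] 129.4 564.5
tcp in unit axes 568.8231822232581 158.56928338249026
scene 74 30 x [555.2 566.1 584.9] y [ 90.3 103.5 124.7]
scene 74 27 x [559.6 568.2 584.8] y [192.1 210.8 218.8]
scene 79 41 x [556.8 566.5 584.7] y [ 97.6 104.2 126. ]
scene 79 40 x [557.4 570.9 585.4] y [193.7 208.2 218.6]
top 74 38 x [549.8 570.7 583.9] y [ 93.7 107.1 123.5]
top 74 38 x [549.  571.3 586.6] y [194.5 209.7 223. ]
top 79 51 x [555.1 566.1 581.9] y [100.6 109.8 124.7]
top 79 51 x [555.7 569.2 582.7] y [195.  212.5 219.1]
```

The card sits about 2 mm short in both slot x and y, so I'll correct by +2.2 and +1.8 mm and go down to just above the mouth.

```bash
python3 -m jog '[[[0.036,0.044,0,0,0,0,0],[0,0,0.25,0,0,0,0],[0,0,0.25,0,0,0,0],[0,0,0,0,0,0,0]]]'; python3 - <<'E'
from h import *
for n in("scene","top"):
    im,d=snapshot(n); cv2.imwrite(f"pics/{n}4.png",im[:,:,::-1]); np.save(f"{n}4.npy",d)
cv2.imwrite("pics/crop5.png",cv2.resize(cv2.imread("pics/scene4.png")[110:210,335:435],(600,600),interpolation=cv2.INTER_CUBIC))
E
python3 m.py scene scene4|head -1
```

```text
time: 8.48
tool_pos: [544.6, 232.2, 198.8]
tcp_rot: [-179.8, 0.0, 97.4]
ft_force: [-0.3, -0.5, -2.1]
finger_gap: 8.9
scene 425 face x 572.4 yaw 6.66 lean deg 0.41 z [ 93.2 198. ]
```

View pics/crop5.png

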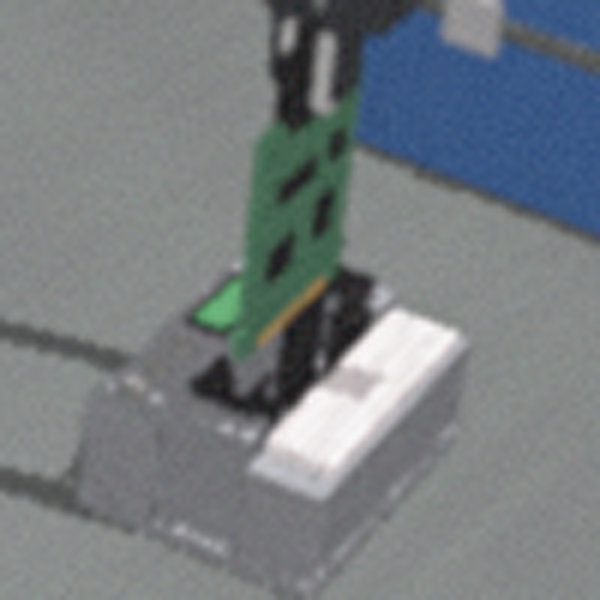

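The lower edge is right over the slot, at (290,310) in the crop. A small +0.7 mm trim, then I feel my way in.

```bash
python3 -m jog '[[[0,0.015,0.1,0,0,0,0],[0,0,0.08,0,0,0,0],[0,0,0.08,0,0,0,0],[0,0,0,0,0,0,0]]]';python3 -m jog '[[[0,0,0.1,0,0,0,0],[0,0,0,0,0,0,0]]]';python3 -m jog '[[[0,0,0.15,0,0,0,0],[0,0,0,0,0,0,0]]]'
```

```text
time: 9.07
tool_pos: [546.3, 232.7, 187.7]
tcp_rot: [-179.9, 0.0, 97.4]
ft_force: [0.9, -0.3, -1.9]
finger_gap: 9.0
time: 9.32
tool_pos: [546.3, 232.7, 182.7]
tcp_rot: [-180.0, 0.0, 97.4]
ft_force: [-1.4, -0.0, -2.7]
finger_gap: 8.8
time: 9.57
tool_pos: [546.1, 232.6, 174.8]
tcp_rot: [-179.9, 0.0, 97.4]
ft_force: [1.4, -0.2, -1.6]
finger_gap: 8.8
```

```bash
python3 -m jog '[[[0,0,0.15,0,0,0,0],[0,0,0,0,0,0,0]]]';python3 -m jog '[[[0,0,0.15,0,0,0,0],[0,0,0,0,0,0,0]]]';python3 -m jog '[[[0,0,0.15,0,0,0,0],[0,0,0,0,0,0,0]]]';python3 -m jog '[[[0,0,0.1,0,0,0,0],[0,0,0,0,0,0,0]]]'
```

```text
time: 9.82
tool_pos: [546.1, 232.6, 167.3]
tcp_rot: [-179.9, 0.0, 97.4]
ft_force: [-0.3, -0.2, -1.8]
finger_gap: 9.0
time: 10.07
tool_pos: [546.1, 232.6, 159.8]
tcp_rot: [-179.9, 0.0, 97.4]
ft_force: [-0.1, 0.7, -1.5]
finger_gap: 8.8
time: 10.32
tool_pos: [546.1, 232.6, 152.3]
tcp_rot: [-179.9, 0.0, 97.4]
ft_force: [-0.1, -0.4, -1.6]
finger_gap: 9.1
time: 10.58
tool_pos: [546.4, 232.7, 147.8]
tcp_rot: [-180.0, 0.0, 97.4]
ft_force: [-0.6, -0.5, -1.5]
finger_gap: 9.0
```

```bash
python3 -m jog '[[[0,0,0.08,0,0,0,0],[0,0,0,0,0,0,0]]]' 100;python3 -m jog '[[[0,0,0.08,0,0,0,0],[0,0,0,0,0,0,0]]]';python3 -m jog '[[[0,0,0.06,0,0,0,0],[0,0,0,0,0,0,0]]]';python3 -m jog '[[[0,0,0.06,0,0,0,0],[0,0,0,0,0,0,0]]]'
```

```text
time: 10.82
tool_pos: [546.4, 232.7, 143.9]
tcp_rot: [-180.0, 0.0, 97.4]
ft_force: [0.8, 0.0, -1.8]
finger_gap: 8.3
time: 11.08
tool_pos: [546.5, 232.8, 140.0]
tcp_rot: [-180.0, -0.0, 97.4]
ft_force: [0.6, 2.1, -1.9]
finger_gap: 8.3
time: 11.32
tool_pos: [546.5, 232.6, 136.9]
tcp_rot: [-180.0, 0.0, 97.4]
ft_force: [-0.6, -1.2, -0.3]
finger_gap: 8.3
time: 11.58
tool_pos: [546.5, 232.7, 134.0]
tcp_rot: [-180.0, 0.0, 97.4]
ft_force: [0.3, -0.1, -1.3]
finger_gap: 8.0
```

```bash
python3 -m jog '[[[0,0,0.04,0,0,0,0],[0,0,0,0,0,0,0]]]';python3 -m jog '[[[0,0,0.04,0,0,0,0],[0,0,0,0,0,0,0]]]'; python3 - <<'E'
from h import *
for n in("scene","top"):
    im,d=snapshot(n); cv2.imwrite(f"pics/{n}5.png",im[:,:,::-1]); np.save(f"{n}5.npy",d)
cv2.imwrite("pics/crop6.png",cv2.resize(cv2.imread("pics/scene5.png")[110:210,335:435],(600,600),interpolation=cv2.INTER_CUBIC))
E
```

```text
time: 11.82
tool_pos: [546.6, 232.7, 132.1]
tcp_rot: [-180.0, 0.0, 97.4]
ft_force: [-0.2, -0.6, -1.5]
finger_gap: 8.8
time: 12.08
tool_pos: [546.5, 232.7, 130.1]
tcp_rot: [-180.0, 0.0, 97.4]
ft_force: [0.4, -1.8, -1.0]
finger_gap: 8.1
```

View pics/crop6.png

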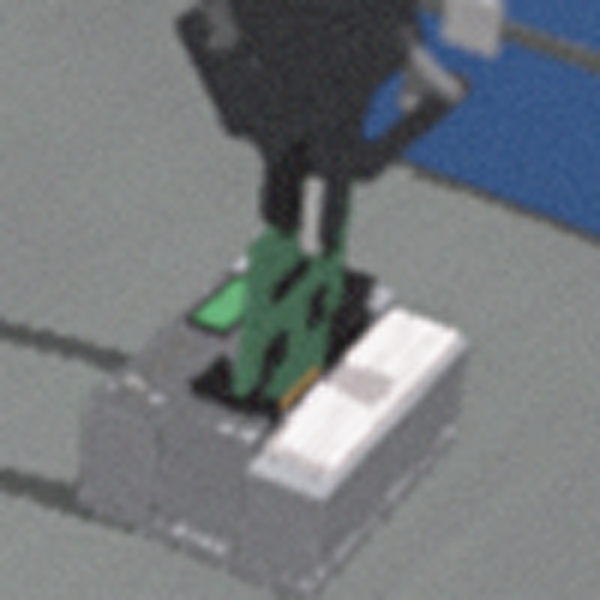

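```bash
python3 - <<'E'
from h import *
for f in("scene3","scene4","scene5"):
    im=cv2.imread(f"pics/{f}.png"); P=cloud("scene",np.load(f"{f}.npy")); h=cv2.cvtColor(im,cv2.COLOR_BGR2HSV)
    g=(h[...,0]>45)&(h[...,0]<95)&(h[...,1]>60)&(abs(P[...,0]-546)<25)&(abs(P[...,1]-231)<60)
    b=(h[...,0]>10)&(h[...,0]<28)&(h[...,1]>80)&(abs(P[...,0]-546)<40)&(abs(P[...,1]-231)<60)
    z=P[g][:,2]; print(f,"green z",np.percentile(z,[1,5,95,99]).round(1),"gold",b.sum(),P[b].mean(0).round(1) if b.any() else "", np.percentile(P[b][:,2],[2,50,98]).round(1) if b.any() else "")
E
```

```text
scene3 green z [119.3 126.  217.  225. ] gold 18 [546.2 229.1 118.5] [114.3 118.2 122.2]
scene4 green z [ 93.2 100.1 191.8 199. ] gold 28 [542.5 243.   84.9] [56.9 90.7 95.5]
scene5 green z [ 50.2  55.3 144.1 148.2] gold 14 [547.6 245.   42.6] [23.9 42.2 62.9]
```

```bash
python3 -m jog '[[[0,0,0.03,0,0,0,0],[0,0,0,0,0,0,0]]]'; python3 -m jog '[[[0,0,0.03,0,0,0,0],[0,0,0,0,0,0,0]]]'
```

```text
time: 12.42
tool_pos: [546.6, 232.8, 128.7]
tcp_rot: [180.0, 0.0, 97.4]
ft_force: [0.4, -1.4, -2.4]
finger_gap: 8.4
time: 12.68
tool_pos: [546.6, 232.8, 127.1]
tcp_rot: [-180.0, 0.0, 97.4]
ft_force: [0.6, -0.7, -1.9]
finger_gap: 8.4
```

```bash
python3 - <<'E'
from h import *
u=np.deg2rad(7.4); ux=np.array([np.cos(u),np.sin(u)]); uy=np.array([-ux[1],ux[0]])
c=np.array([546.5,232.7])
for yy in(-44,44):
  for z in(197,150,140,130,125): print(yy,z,proj("scene",[[*(c+2.5*ux+yy*uy),z]]).round(1))
print(proj("scene",[[*c,127],[*c,199]]))
im,d=snapshot("scene"); cv2.imwrite("pics/scene6.png",im[:,:,::-1]); np.save("scene6.npy",d)
cv2.imwrite("pics/crop7.png",np.hstack([cv2.resize(cv2.imread(f"pics/{f}.png")[y:y+70,355:405],(400,560),interpolation=cv2.INTER_CUBIC) for f,y in(("scene4",105),("scene6",120))]))
print(telemetry.sense()["ft_force"],telemetry.sense()["wrist_torque"],telemetry.sense()["joint_efforts"])
E
```

```text
-44 197 [[379.2 134.5]]
-44 150 [[377.6 150.6]]
-44 140 [[377.2 153.9]]
-44 130 [[376.9 157.2]]
-44 125 [[376.7 158.9]]
44 197 [[395.7 120.1]]
44 150 [[393.8 135.7]]
44 140 [[393.4 138.9]]
44 130 [[393.  142.1]]
44 125 [[392.8 143.7]]
[[384.20103241 150.13928577]
 [386.89258639 126.10378115]]
[ 0.6252489  -1.07043905 -1.718501  ] [-0.28108708 -0.16668492 -0.0904599 ] [ 7.60452580e-01 -5.83814228e+01 -4.84703207e+01  5.39137311e-01
  9.01101460e-02 -2.14657624e-02]
```

View pics/crop7.png

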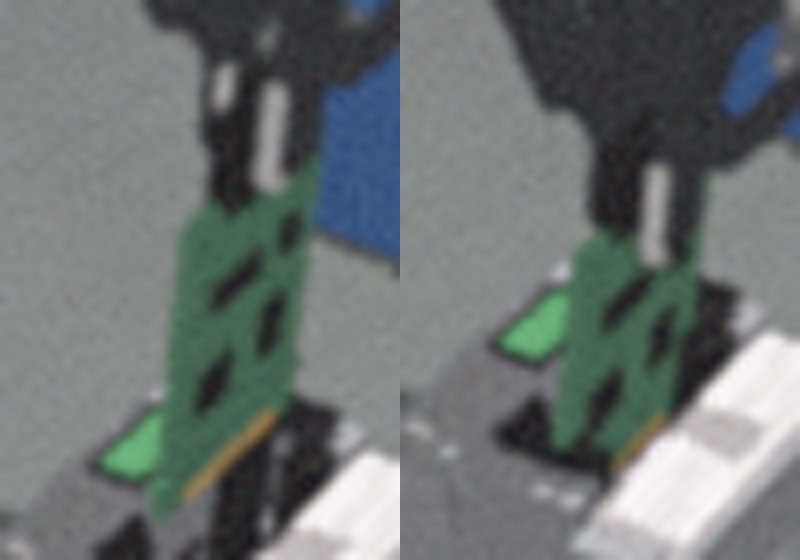

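Crop 7 shows the card did not go all the way in. Its shoulder, at about scene pixel (377,150), is at z≈150, while the TCP has come down to 127. So the card stopped with its lower edge at about 45 mm and the bar slid up between the pads. I'll measure where it sits in the slot before doing anything else.

```bash
sed -i 's/P\[...,2\]>90/P[...,2]>66/; s/range(95,/range(65,/' m.py; python3 m.py scene scene5; python3 m.py scene scene6; python3 - <<'E'
from h import *
u=np.deg2rad(7.4); ux=np.array([np.cos(u),np.sin(u)]); uy=np.array([-ux[1],ux[0]])
s=telemetry.sense()["tool_pos"][:2]; print("tcp",s@ux,s@uy)
E
python3 -m jog '[[[0,0,-0.12,0,0,0,0]]]';python3 -m jog '[[[0,0,-0.12,0,0,0,0]]]'; python3 -m jog '[[[0,0,0,0,0,0,0]]]'
python3 - <<'E'
from h import *
im,d=snapshot("scene"); cv2.imwrite("pics/scene7.png",im[:,:,::-1]); np.save("scene7.npy",d)
E
python3 m.py scene scene7
```

```text
scene 253 face x 574.4 yaw 5.98 lean deg 0.57 z [ 66.6 148.3]
65 20 [115.2 193. ] 154.1 575.0
75 39 [112.5 211.7] 162.1 574.1
85 37 [115.1 203.1] 159.1 574.1
95 44 [114.8 198.2] 156.5 574.6
105 32 [115.1 196.5] 155.8 574.8
115 26 [115.6 188.3] 151.9 574.1
125 24 [115.6 154. ] 134.8 574.5
135 18 [116.  147.3] 131.7 574.7
145 13 [116.4 134.4] 125.4 574.3
scene 241 face x 574.2 yaw 6.050000000000001 lean deg 0.39 z [ 67.3 145.3]
65 17 [119.2 202.1] 160.6 574.4
75 39 [104.7 203.7] 154.2 574.5
85 44 [116.4 201.8] 159.1 574.3
95 40 [116.3 198.2] 157.2 574.2
105 30 [115.1 197.6] 156.4 574.2
115 27 [115.  162.3] 138.6 574.4
125 24 [116.3 147.9] 132.1 573.9
135 16 [114.2 144.6] 129.4 574.5
tcp 571.9740494261364 160.43139322843766
time: 12.85
tool_pos: [545.9, 232.7, 132.7]
tcp_rot: [-179.9, 0.0, 97.4]
ft_force: [0.9, -1.0, -1.9]
finger_gap: 8.6
time: 12.98
tool_pos: [546.5, 232.8, 139.6]
tcp_rot: [-180.0, 0.0, 97.4]
ft_force: [-1.5, -1.5, -2.1]
finger_gap: 8.9
time: 13.1
tool_pos: [547.1, 232.8, 140.4]
tcp_rot: [179.9, -0.0, 97.4]
ft_force: [0.5, -1.9, -1.1]
finger_gap: 8.6
scene 304 face x 574.9 yaw 6.12 lean deg 0.2 z [ 68.1 158.8]
65 29 [117.8 202.2] 160.0 575.1
75 45 [111.1 202.4] 156.7 575.1
85 28 [113.4 199.9] 156.6 575.1
95 38 [115.7 196.2] 156.0 574.7
105 50 [116.3 196.5] 156.4 575.1
115 32 [116.  199.5] 157.8 575.6
125 24 [115.2 158.2] 136.7 575.0
135 26 [113.6 151.3] 132.4 574.7
145 21 [117.2 144.9] 131.1 575.1
155 11 [117.1 134.1] 125.6 573.6
```

The card does follow the hand: its top moved by the same 13 mm as the TCP. So it slid about 18 mm in the grip once, probably on the flare, and holds again. I'll set full grip and creep down, reading the force at each small step.

```bash
python3 -m jog '[[[0,-0.02,0,0,0,0,0],[0,0,0.1,0,0,0,0],[0,0,0.1,0,0,0,0]]]' 120; python3 -m jog '[[[0,0,0.08,0,0,0,0]]]';python3 -m jog '[[[0,0,0.05,0,0,0,0]]]'; python3 -m jog '[[[0,0,0.05,0,0,0,0]]]'; python3 -m jog '[[[0,0,0.04,0,0,0,0],[0,0,0,0,0,0,0]]]'; python3 - <<'E'
from h import *
im,d=snapshot("scene"); cv2.imwrite("pics/scene8.png",im[:,:,::-1]); np.save("scene8.npy",d)
E
python3 m.py scene scene8
```

```text
time: 13.52
tool_pos: [545.4, 232.6, 128.7]
tcp_rot: [-180.0, 0.0, 97.4]
ft_force: [-0.5, -0.9, -0.3]
finger_gap: 8.3
time: 13.65
tool_pos: [545.3, 232.5, 124.5]
tcp_rot: [-180.0, 0.0, 97.4]
ft_force: [0.4, -1.7, 0.4]
finger_gap: 8.6
time: 13.78
tool_pos: [545.3, 232.4, 122.1]
tcp_rot: [-179.9, 0.0, 97.4]
ft_force: [1.1, -1.9, -1.6]
finger_gap: 8.7
time: 13.9
tool_pos: [545.6, 232.4, 120.2]
tcp_rot: [-180.0, 0.0, 97.4]
ft_force: [0.2, -6.4, 5.4]
finger_gap: 8.2
time: 14.15
tool_pos: [546.6, 232.1, 119.5]
tcp_rot: [179.9, 0.1, 97.4]
ft_force: [0.7, -6.4, 4.7]
finger_gap: 8.4
scene 223 face x 574.1 yaw 5.930000000000001 lean deg 0.41 z [ 66.7 138.7]
65 20 [117.8 207. ] 162.4 574.4
75 42 [112.1 201.2] 156.7 574.4
85 53 [116.3 202.6] 159.5 574.5
95 24 [114.5 186.6] 150.5 574.2
105 24 [115.2 160.1] 137.6 574.1
115 28 [115.8 150.8] 133.3 574.4
125 19 [115.3 143. ] 129.1 574.4
135 12 [114.1 136.3] 125.2 574.7
```

That is the ball contact, where expected. Fy −6.4 N means the +y ball carries it alone, so I'll ease toward −y.

```bash
python3 -m jog '[[[-0.02,0,0,0,0,0,0],[0,0,0,0,0,0,0]]]'; python3 -m jog '[[[-0.02,0,0,0,0,0,0],[0,0,0,0,0,0,0]]]'
```

```text
time: 14.45
tool_pos: [546.6, 231.6, 119.2]
tcp_rot: [179.9, -0.0, 97.4]
ft_force: [1.5, -5.0, 5.6]
finger_gap: 8.2
time: 14.7
tool_pos: [546.5, 231.1, 119.0]
tcp_rot: [179.9, -0.0, 97.4]
ft_force: [0.6, -2.2, 5.1]
finger_gap: 8.5
```

```bash
python3 -m jog '[[[-0.018,0,0,0,0,0,0],[0,0,0.02,0,0,0,0],[0,0,0,0,0,0,0]]]'; python3 -m jog '[[[0,0,0.03,0,0,0,0],[0,0,0,0,0,0,0]]]'; python3 -m jog '[[[0,0,0.03,0,0,0,0],[0,0,0,0,0,0,0]]]'; python3 - <<'E'
from h import *
im,d=snapshot("scene"); cv2.imwrite("pics/scene9.png",im[:,:,::-1]); np.save("scene9.npy",d)
E
python3 m.py scene scene9|head -1
```

```text
time: 15.08
tool_pos: [546.7, 230.8, 118.6]
tcp_rot: [179.9, -0.1, 97.4]
ft_force: [0.6, -1.4, 8.9]
finger_gap: 8.4
time: 15.32
tool_pos: [547.2, 230.8, 117.7]
tcp_rot: [179.8, -0.1, 97.4]
ft_force: [0.2, -0.8, 9.4]
finger_gap: 8.4
time: 15.58
tool_pos: [547.4, 230.8, 116.8]
tcp_rot: [179.8, -0.1, 97.4]
ft_force: [-0.4, -3.1, 13.2]
finger_gap: 8.4
scene 212 face x 575.0 yaw 6.12 lean deg 0.39 z [ 67.8 135.6]
```

No slip: the card and hand both came down 3 mm. I'll keep pressing.

```bash
python3 -m jog '[[[0,0,0.03,0,0,0,0],[0,0,0,0,0,0,0]]]'; python3 -m jog '[[[0,0,0.03,0,0,0,0],[0,0,0,0,0,0,0]]]'; python3 -m jog '[[[0,0,0.03,0,0,0,0],[0,0,0,0,0,0,0]]]'; python3 - <<'E'
from h import *
im,d=snapshot("scene"); cv2.imwrite("pics/scene10.png",im[:,:,::-1]); np.save("scene10.npy",d)
E
python3 m.py scene scene10|head -1
```

```text
time: 15.88
tool_pos: [547.4, 230.9, 115.1]
tcp_rot: [179.8, -0.1, 97.4]
ft_force: [-0.2, -1.5, 10.5]
finger_gap: 8.4
time: 16.12
tool_pos: [547.1, 230.6, 112.5]
tcp_rot: [179.8, -0.1, 97.4]
ft_force: [2.5, -0.8, 3.5]
finger_gap: 8.6
time: 16.38
tool_pos: [546.0, 230.1, 108.8]
tcp_rot: [180.0, -0.0, 97.4]
ft_force: [5.6, 1.8, -8.6]
finger_gap: 8.5
scene 187 face x 573.8 yaw 6.630000000000001 lean deg -1.0 z [ 68.2 127.7]
```

The catches have snapped: Fz went from 13 N to −8.6 N. Next, run down to the connector.

```bash
python3 -m jog '[[[0,0,0.03,0,0,0,0],[0,0,0,0,0,0,0]]]'; python3 -m jog '[[[0,0,0.03,0,0,0,0],[0,0,0,0,0,0,0]]]'; python3 -m jog '[[[0,0,0.03,0,0,0,0],[0,0,0,0,0,0,0]]]'
```

```text
time: 16.68
tool_pos: [544.1, 229.5, 105.9]
tcp_rot: [-179.7, 0.0, 97.4]
ft_force: [2.2, 1.0, -13.4]
finger_gap: 8.6
time: 16.92
tool_pos: [544.8, 229.5, 105.7]
tcp_rot: [-179.8, 0.0, 97.4]
ft_force: [-0.7, 0.3, -11.0]
finger_gap: 8.7
time: 17.18
tool_pos: [546.1, 229.7, 105.4]
tcp_rot: [180.0, 0.0, 97.4]
ft_force: [-0.3, -0.0, -8.2]
finger_gap: 8.5
```

```bash
python3 -m jog '[[[0,0,0.06,0,0,0,0],[0,0,0,0,0,0,0]]]'; python3 -m jog '[[[0,0,0.06,0,0,0,0],[0,0,0,0,0,0,0]]]'; python3 -m jog '[[[0,0,0.05,0,0,0,0],[0,0,0,0,0,0,0]]]'
```

```text
time: 17.42
tool_pos: [546.1, 229.8, 102.4]
tcp_rot: [180.0, -0.0, 97.4]
ft_force: [0.1, -0.5, -2.2]
finger_gap: 8.6
time: 17.68
tool_pos: [546.3, 229.8, 99.5]
tcp_rot: [180.0, -0.0, 97.4]
ft_force: [0.2, -0.7, -1.8]
finger_gap: 8.2
time: 17.92
tool_pos: [546.7, 230.2, 98.0]
tcp_rot: [179.9, -0.0, 97.4]
ft_force: [-1.4, 1.5, 4.1]
finger_gap: 8.4
```

```bash
python3 -m jog '[[[0,0,0.03,0,0,0,0],[0,0,0,0,0,0,0]]]'; python3 -m jog '[[[0,0,0.02,0,0,0,0],[0,0,0,0,0,0,0],[0,0,0,0,0,0,0]]]'; python3 - <<'E'
from h import *
for n in("scene","top"):
    im,d=snapshot(n); cv2.imwrite(f"pics/{n}11.png",im[:,:,::-1]); np.save(f"{n}11.npy",d)
u=np.deg2rad(7.4); uy=np.array([-np.sin(u),np.cos(u)]); c=np.array([546.5,231])+2.5*np.array([np.cos(u),np.sin(u)])
for z in(116,125,133): print(z,proj("scene",[[*(c-44*uy),z],[*(c+44*uy),z]]).round(1).tolist())
cv2.imwrite("pics/crop8.png",cv2.resize(cv2.imread("pics/scene11.png")[125:195,345:425],(800,700)[:2],interpolation=cv2.INTER_CUBIC)[:600])
E
python3 m.py scene scene11
```

```text
time: 18.18
tool_pos: [547.1, 230.4, 97.8]
tcp_rot: [179.8, -0.0, 97.4]
ft_force: [-5.2, 0.6, 13.3]
finger_gap: 8.2
time: 18.55
tool_pos: [547.4, 230.5, 97.8]
tcp_rot: [179.8, -0.0, 97.4]
ft_force: [-7.2, -1.6, 19.1]
finger_gap: 8.7
116 [[376.0, 162.0], [392.1, 146.8]]
125 [[376.3, 159.1], [392.5, 144.0]]
133 [[376.6, 156.5], [392.8, 141.4]]
scene 147 face x 574.5 yaw 5.59 lean deg 0.14 z [ 67.3 122.9]
65 30 [116.2 198.3] 157.3 574.6
75 36 [114.  200.6] 157.3 575.3
85 18 [114.1 150.2] 132.1 574.1
95 21 [114.5 149. ] 131.8 574.7
105 22 [115.  145.1] 130.1 574.6
115 20 [115.1 136.3] 125.7 573.3
```

View pics/crop8.png

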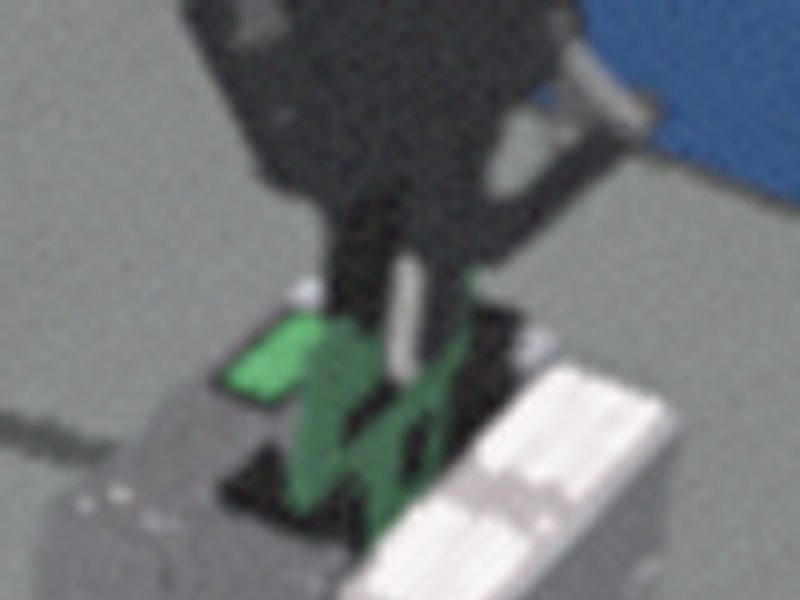

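The numbers agree that the card is home. Its top reads 17 mm below the height at ball contact, the catches have snapped, and a hard stop was met. The push is now 19 N with −7 N sideways, so I'll trim to about 10 N.

```bash
python3 -m jog '[[[0,-0.02,-0.02,0,0,0,0],[0,0,0,0,0,0,0],[0,0,0,0,0,0,0],[0,0,0,0,0,0,0]]]';python3 -m jog '[[[0,0,0,0,0,0,0],[0,0,0,0,0,0,0],[0,0,0,0,0,0,0],[0,0,0,0,0,0,0]]]'
```

```text
time: 19.15
tool_pos: [546.6, 230.3, 97.9]
tcp_rot: [179.8, -0.1, 97.4]
ft_force: [-2.1, 1.1, 11.2]
finger_gap: 8.6
time: 19.65
tool_pos: [546.7, 230.3, 97.9]
tcp_rot: [179.8, -0.1, 97.4]
ft_force: [-3.3, 1.6, 10.8]
finger_gap: 8.5
```

```bash
python3 -m jog '[[[0,0,0,0,0,0,0],[0,0,0,0,0,0,0],[0,0,0,0,0,0,0],[0,0,0,0,0,0,0],[0,0,0,0,0,0,0],[0,0,0,0,0,0,0],[0,0,0,0,0,0,0],[0,0,0,0,0,0,0]]]'; python3 - <<'E'
from h import *
im,d=snapshot("scene"); cv2.imwrite("pics/scene12.png",im[:,:,::-1]); np.save("scene12.npy",d)
a=cv2.imread("pics/scene0.png").astype(int); b=im[:,:,::-1].astype(int); D=abs(a-b).max(2)
for n,(u0,u1,v0,v1) in dict(wrench=(264,330,200,232),tin=(348,386,228,268),low_cards=(255,300,232,285),white=(300,326,144,200)).items():
    print(n,"changed px share",(D[v0:v1,u0:u1]>40).mean().round(3))
E
python3 m.py scene scene12|head -1
```

```text
time: 20.65
tool_pos: [546.6, 230.4, 97.9]
tcp_rot: [179.8, -0.1, 97.4]
ft_force: [-2.1, 0.6, 11.5]
finger_gap: 8.7
wrench changed px share 0.018
tin changed px share 0.0
low_cards changed px share 0.006
white changed px share 0.085
scene 154 face x 574.0 yaw 5.83 lean deg -0.75 z [ 67.5 122.7]
```

Over that second the push held at 11.5 N, the height was unchanged, and the bystanders hadn't moved. Handing in.

```bash
python3 -c "
from bench import job
print(job.hand_in())"
```

```text
the job is handed in; nothing more can be done
None
```

The tall card went from the rack into the unit, past both catches and down onto the connector. I handed in at about 20.7 s with the gripper still holding it and pressing down with about 11 N.

**Card fully home:**
- **Catches:** The push rose to 13 N and then turned to a pull, so the balls snapped past.
- **Hard stop:** The card met a hard stop after that. In the camera its top read about 17 mm below where the bumps first met the balls, as expected.
- **Steady hold:** For the last 1.5 s the push stayed at 10.8–11.5 N, with 2–3 N sideways and no drift in height.

**What did not go cleanly:**
- **Slip in the grip:** The card slid up in the fingers by about 18 mm on the way into the slot, and by about 6 mm more around the snap. I noticed the first slip only by camera, because the force readings between steps showed nothing.
- **Low grip:** The pads therefore hold near the bottom of the grip bar, about 20 mm below its middle. I did not regrasp, because you asked not to let go.
- **Push peak:** The push briefly reached 19 N before I trimmed it.

**Bystanders:** The last scene picture shows the wrench, tin and short cards unchanged. The patch with the white look-alike card changed by 8.5%. I took that to be shadow and did not look closer; the arm did not go near that card.

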